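# Slide the saucepan under the pop-up lamp and hold the lamp up

## Task

Slide the saucepan across the hob, without lifting or tipping it, from the ring where it stands to the middle of the other ring, the one next to the pop-up counter lamp, and let go of it. Then squeeze the button on the lamp's grip and pull the lamp straight up past its first stop to its second stop, as far out as it goes, and finish while still holding it up there, because it sinks when let go. Leave the jar, the pepper mill and the cup alone.

Things in the scene. Friction and masses are not known exactly. Their poses are not given: they have to be found in the camera images.
- hob: Built-in black glass hob, fixed, 290 mm along its x and 500 mm along its y, top 6 mm above the worktop. Origin: centre of its underside. It carries two equal grey-outlined cooking rings, 184 mm across.
- ring_lamp (a point): Centre of the ring next to the lamp (the target ring), on the glass, at y = +125 mm of the hob, i.e. the robot's left-hand ring.
- ring_far (a point): Centre of the other ring (y = -125 mm of the hob, right-hand), where the saucepan starts, within 10 mm of centre.
- pan: Open steel saucepan, 150 mm across, 85 mm high, 0.4 to 0.85 kg, standing on the glass. Origin: centre of its underside; z up. One straight stick handle points along its own -x, roughly towards the robot (up to 0.5 rad aside).
- pan_grip (a point): Middle of the saucepan's handle, 130 mm from the pan's axis along its -x and 66 mm above its underside. The handle is 20 mm wide (pan's y), 16 mm high, and reaches from the wall at 75 mm to 185 mm from the axis; free below.
- lamp: Brass pop-up lamp in the worktop: fixed collar 90 x 90 x 8 mm; origin: its centre at worktop height, z up. Two square sections telescope up. Heights when stowed: lower section's top 14 mm; lamp head 20 to 36 mm, white strip below, jutting out along the lamp's -y (towards the hob) to 81 mm from the axis; above it the grip, an upright block 36 x 36 mm, 36 to 94 mm, clear all round.
- lamp_grip (a point): Point on the axis of the grip block at the height of the button, 68 mm above the worktop when stowed and 26 mm below the top of the grip; it rises with the upper section. Pinch here along the lamp's x axis so that one finger covers the button and the other the plain face behind.
- lamp_button (a joint): Spring button on the grip's +x face (the side away from the robot), 16 mm wide, 20 mm high, stands 6 mm proud at 0. Value: metres pressed in, full 0.0055; needs about 2 N to start and 6 N when full. Pressed by 0.0035 or more it frees the catch that otherwise locks the sections down; it springs out when let go.
- lamp_upper (a joint): Extension of the upper section out of the lower one, metres up: 0 stowed, 0.08 at its end (first stop of the lamp). Lifting takes about 5 N; it sinks under its own weight when let go.
- lamp_lower (a joint): Extension of the lower section out of the collar, metres up: 0 stowed, 0.08 at its end. It comes out only after the upper section has reached its end; with both at 0.08 (grip raised by 160 mm) the lamp is at its second stop, a hard end. Lifting both takes 9 to 10 N.
- jar: Bystander: white ceramic jar with wooden lid, 80 mm across, 110 mm high. Origin: centre of the underside.
- mill: Bystander: turned wooden pepper mill, 54 mm across, 145 mm high. Origin: centre of the underside.
- cup: Bystander: white cup, 90 mm across, 65 mm high. Origin: centre of the underside.

How it is judged:
By the outcome, as a careful person would: the job done as asked, in the order asked, and still so for the second after the job is handed in, while the arm keeps its last pose, push and grip.
It also fails if it takes over 51 s, if anything falls off the work surface, if the arm or the gripper's body presses on something with over 40 N, if the wrist force passes 120 N, or if a joint passes its speed limit or range.

## Robot

A 6-joint arm with a two-finger parallel gripper is mounted at the origin on the work surface. World frame = base frame: x ahead of the robot, y to its left, z up, the work surface at z = 0. Lengths are in m, angles in rad, forces in N, time in s.
With the tool pointing down it reaches from about 0.375 to 0.9 m from the base axis. Payload 3.1 kg.
Tool frame: the origin (TCP) lies at the centre of the arm's flange, where the gripper is bolted on; the fingertips stand robot.tip_extent ahead of it and the grasp point (between the pads) lies 164 mm ahead of it (robot.tip_extent is the distance from the TCP to the fingertips, in m); z points along the fingers, y is the line along which they close (so a half turn about z gives the same grasp; the last joint's range is limited). The gripper opens to 87 mm and grips with 3 to 60 N. Pads are 19 mm wide; open, the fingers measure 117 mm over their backs; the gripper's body (75 mm by 190 mm) begins 51 mm behind the grasp point.
Start: joints at [1.02, 0.527, 1.433, -0, 1.181, -0.178], TCP at [0.227, 0.582, 0.405] pointing down, gripper open.
Joint ranges: [-3.08, 3.08], [-0.75, 2.2], [0.22, 2.44], [-1.43, 4.57], [0, 2.65], [-2.85, 2.85]. Speed limits (rad/s): [2.79, 2.79, 3.14, 3.14, 3.14, 3.14].

## Interface

Orientations are given as a unit quaternion [x, y, z, w].
In Python, from rig import get_obs, camera, hand_in, cut_out, robot gives the robot as it stands.
- The arm moves only by the tool step_arm, never from a script. Its argument "rows" is a list of rows, each a list of 6 numbers: the shift along the world's x, y, z in m, then the turn, a rotation vector about the world's x, y, z in degrees. A call has 1 to 12 rows; each row shifts and turns the commanded pose from where the row before left it; what a row does not reach is not made up. A row lasts 1/8 s, in which the tool goes at most 62.5 mm and 10.7 degrees, less where a joint would pass 70% of its speed; a pose out of reach is approached as far as the arm can. A call is refused whole if a number of a shift passes 0.0625 or a number of a turn 10.7, either way. A call with a gripper value outside its range is refused whole. "jaw" is the finger opening in m, from 0 to 0.087, set as the call begins (left out, the last holds). The fingers move at their own pace and stop on an object; "squeeze" is the grip in N (left out, the last holds). Time passes only in rows, so rows that do not move let the fingers close. It gives the time, the measured TCP pose, the force, the opening and the grip force at its end, in the units of the state.
- get_obs(): the state, without advancing time (a new reading comes with each control period).
- camera(name): name is "side" or "top"; returns a dict with "pixels" (384x512x3 uint8, blue, green, red), "depth" (384x512 float32, m along the optical axis (not along the pixel's ray), 0 where there is no reading), "fov_y" (degrees; the focal length in pixels is half the picture's height over the tangent of half this angle, whatever the lens; pixels are square), "cx", "cy" (the principal point, pixels), "extrinsics" (4x4, takes a point from camera to world coordinates). Camera axes: x right, y up, looking along -z (the intrinsics and any distortion apply to the point x, -y, -z); pixel columns grow to the right and rows downward; lengths in m; the calibration is good to about 2 mm. A picture is of the moment at which its call begins.
- hand_in(): hands the job in; it is judged then, once.
Trained networks look in the newest picture that a camera, given by its name, has taken for a name from the list of things; names that differ only in an ending like _2 or _b are one class to them, and where a whole thing is asked for, a point or a joint stands for the part that bears it (a point fixed in the world has none). Each returns a list of dicts, best first, with "confidence" (0 to 1); they miss things now and then, are a little off and sometimes report something else, mostly with a low value. They report only what shows in the picture. A call takes as long as a camera call.
- cut_out(label, camera): "region" (384x512 bool, what is visible of it) and "extent" ([centre column, centre row, width, height] in pixels, round what is visible of it).
The state is a dict: "time": time; "q": joint angles; "joint_velocities": joint speeds; "joint_torque": joint torques, N m; "position": TCP position; "tool_rot": TCP orientation; "ft_force": force on the tool from outside, world axes, zero at the start; "moment": the same for the moment, N m; "grip_width": finger opening in m; "grip_force": force on a finger pad.
Only numpy, scipy, OpenCV 4.12 (cv2) and the standard library are available. Lean on these libraries where they do the work, as an engineer would, in place of code of your own. Each camera call takes 0.05 s, during which the arm holds its last target. There are 200 camera calls.

## Working session

There is one attempt and no reset: what is moved stays moved. The work goes in short steps, Python scripts to look and compute and a tool call to move; the robot and the scene stay as the last step left them, time stands still between calls to the robot, and variables do not carry over. Pictures are saved under pics/ and viewed, at most 10 in all, crops included, and the job is handed in when it is done.

Besides the shell and the picture viewer there is one more tool, called as a command line: name --pt "numbers of a row" for each row, then --argument value for the rest. step_arm: Moves the arm, as the interface text tells. Its arguments: {"type":"object","properties":{"rows":{"type":"array"},"jaw":{"type":"number"},"squeeze":{"type":"number"}},"required":["rows"]}

```bash
mkdir -p pics; cat > h.py <<'E'
import numpy as np, cv2
from rig import get_obs, camera, hand_in, cut_out, robot
def cloud(c):
    d=c["depth"]; f=d.shape[0]/2/np.tan(np.radians(c["fov_y"])/2)
    v,u=np.mgrid[:d.shape[0],:d.shape[1]]
    P=np.stack([(u-c["cx"])/f*d,-(v-c["cy"])/f*d,-d,np.ones_like(d)],-1)@np.array(c["extrinsics"]).T
    return P[...,:3],d>0
E
python3 - <<'E'
from h import *
ims=[]
for n in("top","side"):
    c=camera(n); cv2.imwrite(f"pics/{n}0.png",c["pixels"]); P,ok=cloud(c)
    print(n,[k for k in c if k not in("pixels","depth")], np.round(c["extrinsics"],3).tolist(), c["fov_y"])
    np.savez(f"{n}0.npz",P=P,ok=ok,px=c["pixels"])
    for l in("hob","pan","lamp","lamp_grip","lamp_button","pan_grip","jar","mill","cup"):
        for r in cut_out(l,n)[:2]:
            m=r["region"]&ok; q=P[m]
            if len(q): print(l,round(r["confidence"],2),np.round(r["extent"]),len(q),"med",np.round(np.median(q,0),3),"lo",np.round(np.percentile(q,2,0),3),"hi",np.round(np.percentile(q,98,0),3))
o=get_obs(); print({k:np.round(v,3).tolist() for k,v in o.items()}, robot.tip_extent)
E
```

```text
top ['fov_y', 'cx', 'cy', 'extrinsics'] [[-0.018, 0.98, -0.2, 0.309], [-1.0, -0.019, -0.003, 0.009], [-0.006, 0.2, 0.98, 1.382], [0.0, 0.0, 0.0, 1.0]] 50.158665885198204
hob 0.68 [300. 193. 154.  97.] 10246 med [ 0.586 -0.091  0.005] lo [ 0.456 -0.377 -0.002] hi [0.745 0.11  0.011]
hob 0.42 [181. 160.  28.  32.] 581 med [0.712 0.277 0.023] lo [ 0.661  0.229 -0.   ] hi [0.743 0.31  0.066]
pan 0.66 [338. 197.  51.  82.] 2016 med [ 0.613 -0.263  0.014] lo [ 0.449 -0.324  0.005] hi [ 0.683 -0.181  0.091]
lamp 0.69 [177. 204.  34.  30.] 692 med [0.56  0.288 0.03 ] lo [ 0.528  0.231 -0.   ] hi [0.615 0.342 0.096]
lamp_grip 0.7 [178. 200.  34.  19.] 331 med [0.563 0.286 0.049] lo [0.546 0.229 0.028] hi [0.587 0.319 0.096]
pan_grip 0.66 [337. 199.  51.  78.] 2152 med [ 0.61  -0.264  0.014] lo [ 0.448 -0.324  0.003] hi [ 0.684 -0.181  0.091]
jar 0.9 [405. 194.  32.  30.] 685 med [ 0.565 -0.467  0.104] lo [ 0.533 -0.511  0.007] hi [ 0.603 -0.444  0.112]
mill 0.81 [116. 190.  26.  21.] 387 med [0.597 0.459 0.099] lo [0.58  0.444 0.002] hi [0.623 0.484 0.146]
mill 0.38 [299. 192. 155.  96.] 1036
[... 1151 characters left out ...]
 [356. 292.  31.  38.] 984 med [ 0.549 -0.492  0.089] lo [ 0.529 -0.524  0.   ] hi [ 0.603 -0.453  0.113]
mill 0.68 [179. 127.  14.  32.] 353 med [0.595 0.454 0.068] lo [ 0.578  0.442 -0.   ] hi [0.622 0.478 0.145]
cup 0.65 [226. 145.  21.  26.] 485 med [0.704 0.273 0.037] lo [ 0.658  0.226 -0.001] hi [0.75  0.314 0.067]
{'time': 1.0, 'q': [1.02, 0.528, 1.433, 0.0, 1.181, -0.179], 'joint_velocities': [0.0, 0.001, -0.002, -0.001, 0.0, -0.002], 'joint_torque': [-0.0, -44.002, -17.699, 0.064, 0.05, -0.0], 'position': [0.227, 0.582, 0.405], 'tool_rot': [0.185, 0.983, -0.0, -0.0], 'ft_force': [0.451, 0.826, -0.372], 'moment': [0.053, -0.011, -0.022], 'grip_force': 0.0, 'grip_width': 0.087} 0.1822
```

View pics/top0.png

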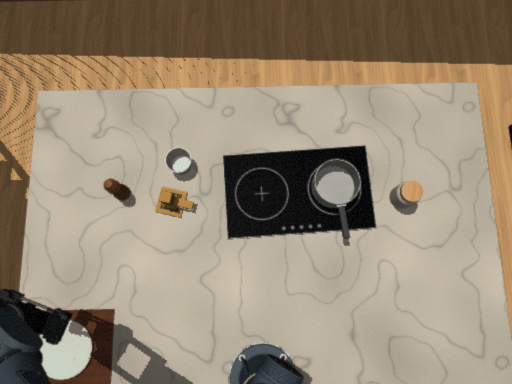

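View pics/side0.png

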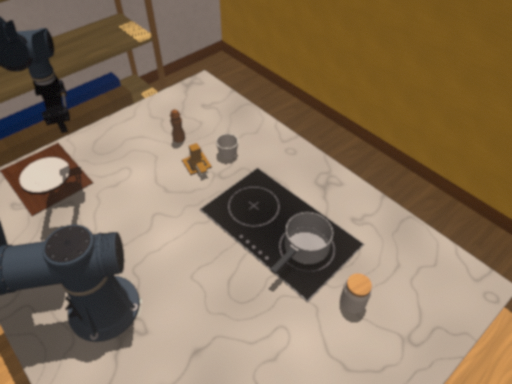

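The top view shows the hob with its free ring at (262,193), the pan at (335,185) with its handle ending at (346,238), the lamp at (172,203) with its head pointing right, the cup at (178,160), the mill at (117,188) and the jar at (410,193). Next I'll fit accurate poses.

```bash
cat > fit.py <<'E'
from h import *
from scipy.optimize import least_squares
def fitcirc(p,r):
    f=lambda c:np.hypot(p[:,0]-c[0],p[:,1]-c[1])-r
    s=least_squares(f,p[:,:2].mean(0),loss="soft_l1",f_scale=.003); return s.x,np.sqrt(np.mean(s.fun**2))
def box(p): 
    (c,s,a)=cv2.minAreaRect((p[:,:2]*1000).astype(np.float32)); return np.round(c,1),np.round(s,1),round(a,2)
if __name__=="__main__":
  for n in("top","side"):
    D=np.load(f"{n}0.npz"); P,ok,px=D["P"],D["ok"],D["px"]; g=px.max(-1)
    x,y,z=P[...,0],P[...,1],P[...,2]
    m=ok&(g<60)&(x>.4)&(x<.8)&(y>-.42)&(y<.16)&(abs(z-.006)<.006)
    m=cv2.morphologyEx(m.astype(np.uint8),cv2.MORPH_OPEN,np.ones((3,3)))>0
    print(n,"hob",box(P[m]),m.sum())
    w=ok&(g>70)&(x>.5)&(x<.72)&(y>-.1)&(y<.12)&(abs(z-.006)<.006)
    q=P[w]; print(" ring",fitcirc(q[np.hypot(q[:,0]-.6,q[:,1]-.0)>0.05],.091),len(q))
    near=ok&(x>.4)&(x<.72)&(y>-.4)&(y<-.1)
    rim=P[near&(z>.075)&(z<.095)]; 
    print(" pan rim",fitcirc(rim,.074),len(rim))
    c=fitcirc(rim,.074)[0]
    h=near&(z>.055)&(z<.085)&(np.hypot(x-c[0],y-c[1])>.085); q=P[h]; d=q[:,:2].mean(0)-c
    print(" handle",len(q),np.round(q.mean(0),4),"yaw",np.arctan2(-d[1],-d[0]), "reach",np.hypot(*(q[:,:2]-c).T).max(),"top z",np.percentile(q[:,2],90))
    L=ok&(x>.45)&(x<.66)&(y>.2)&(y<.38)
    g_=P[L&(z>.088)&(z<.1)]; print(" grip top",len(g_),g_.mean(0),box(g_))
    hd=P[L&(z>.03)&(z<.042)]; print(" head top",len(hd),hd.mean(0),box(hd))
    co=P[L&(z>.0045)&(z<.012)]; print(" collar",len(co),box(co))
    for nm,a in(("cup",(.64,.78,.2,.34,.06,.08,.044)),("mill",(.54,.66,.4,.52,.13,.16,.02)),("jar",(.5,.64,-.56,-.42,.1,.12,.039))):
        q=P[ok&(x>a[0])&(x<a[1])&(y>a[2])&(y<a[3])&(z>a[4])&(z<a[5])]
        print(" ",nm,len(q),q.mean(0) if len(q) else 0,fitcirc(q,a[6]) if len(q)>5 else 0)
    cv2.imwrite(f"pics/{n}_lamp.png",cv2.resize((px[170:240,120:260] if n=="top" else px[120:200,140:270]),None,fx=5,fy=5,interpolation=cv2.INTER_CUBIC))
E
python3 fit.py
```

```text
top hob (array([ 601.6, -132.8]), array([286.2, 495.8]), 3.1) 7817
 ring (array([ 0.59466977, -0.00597705]), np.float64(0.016688231918647097)) 218
 pan rim (array([ 0.6008217 , -0.25458687]), np.float64(0.03610891885339881)) 433
 handle 185 [ 0.472  -0.2687  0.0771] yaw 0.10935285066677781 reach 0.173506761797174 top z 0.08068449647201162
 grip top 118 [0.57095939 0.30137568 0.09244517] (array([571.4, 302.2]), array([36.8, 34.8]), 76.24)
 head top 166 [0.55946163 0.26308988 0.03438284] (array([566.4, 273.7]), array([103.7,  41.3]), 84.91)
 collar 289 (array([561.7, 288. ]), array([161.4, 206.3]), 85.24)
  cup 102 [0.70338381 0.26935895 0.0635853 ] (array([0.7024968 , 0.26968471]), np.float64(0.002140512809962947))
  mill 107 [0.6044388  0.46702718 0.14005802] (array([0.61209992, 0.47886638]), np.float64(0.007431983154581507))
  jar 382 [ 0.57053765 -0.48172274  0.1077646 ] (array([ 0.59581404, -0.47458971]), np.float64(0.01608112817781598))
side hob (array([ 598.2, -135.1]), array([285.1, 492.6]), 3.0) 6135
 ring (array([0.60310909, 0.02483071]), np.float64(0.020272954931795692)) 153
 pan rim (array([ 0.60319596, -0.2541735 ]), np.float64(0.03553520980491847)) 555
 handle 202 [ 0.4704 -0.2738  0.0781] yaw 0.14697394754519738 reach 0.17838843091517842 top z 0.08232734253105448
 grip top 68 [0.56743363 0.29867932 0.09210246] (array([567.8, 300.5]), array([37.4, 37. ]), 78.44)
 head top 122 [0.5573811  0.2618176  0.03495388] (array([582.9, 251.8]), array([ 95.2, 118.7]), 60.61)
 collar 191 (array([559.5, 285.4]), array([203.1, 171.1]), 2.93)
  cup 69 [0.69715743 0.2730704  0.06355437] (array([0.69848825, 0.26681475]), np.float64(0.0031265926569136247))
  mill 53 [0.59945173 0.4627364  0.13919541] (array([0.60523138, 0.47667085]), np.float64(0.00713268330597985))
  jar 447 [ 0.56662754 -0.48639149  0.10931341] (array([ 0.56348666, -0.46089288]), np.float64(0.015880429008826736))
```

View pics/top_lamp.png

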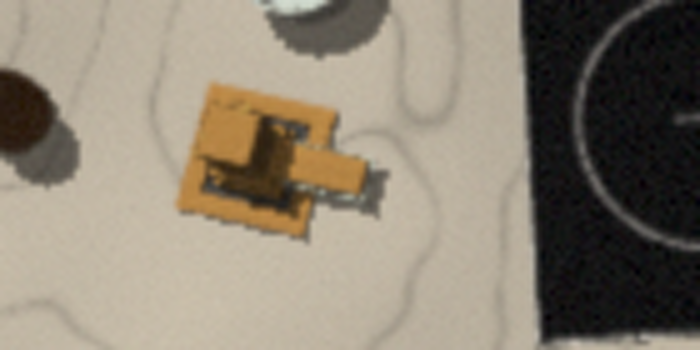

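The crop shows the brass lamp with a roughly 12° yaw. The grip top is at (228,135), the head end at (365,170) and the collar corner at (180,210). I'll do one refinement pass with tighter masks.

```bash
cat > fit2.py <<'E'
from fit import *
def rot(t): return np.array([[np.cos(t),-np.sin(t)],[np.sin(t),np.cos(t)]])
def panfit(P,ok,c0):
    x,y,z=P[...,0],P[...,1],P[...,2]; c=np.array(c0)
    for _ in range(6):
        d=np.hypot(x-c[0],y-c[1]); w=.02 if _<2 else .007
        m=ok&(z>.084)&(z<.098)&(abs(d-.074)<w)
        c,e=fitcirc(P[m],.0735)
    h=ok&(z>.06)&(z<.086)&(np.hypot(x-c[0],y-c[1])>.085)&(np.hypot(x-c[0],y-c[1])<.2)&(x<c[0])
    q=P[h][:,:2]-c; u=cv2.fitLine(q.astype(np.float32),cv2.DIST_HUBER,0,.001,.001).ravel()
    yl=np.arctan2(u[1],u[0]); yl=yl if abs(yl)<1.57 else yl-np.pi*np.sign(yl)
    yc=np.arctan2(-q.mean(0)[1],-q.mean(0)[0]); return c,e,m.sum(),yc,yl,np.hypot(*q.T).max()
if __name__=="__main__":
  for n in("top","side"):
    D=np.load(f"{n}0.npz"); P,ok,px=D["P"],D["ok"],D["px"]; hsv=cv2.cvtColor(px,cv2.COLOR_BGR2HSV)
    x,y,z=P[...,0],P[...,1],P[...,2]
    print(n,"pan",panfit(P,ok,(.613,-.255)))
    br=ok&(hsv[...,1]>120)&(np.hypot(x-.569,y-.29)<.11)
    co=P[br&(z<.014)]; print(" collar",len(co),box(co))
    hd=P[br&(z>.03)&(z<.04)&(y<.275)]; print(" head",len(hd),box(hd),hd.mean(0))
    gt=P[br&(z>.087)]; print(" grip",len(gt),box(gt),gt.mean(0))
    g=px.max(-1).astype(float); R=ok&(g>70)&(abs(z-.006)<.008)
    # ring + cross: search centre maximising bright pixels on circle
    q=P[R&(np.hypot(x-.593,y+.009)<.11)][:,:2]
    for _ in range(5):
        c=np.array([.593,-.009]) if _==0 else c
        s=q[abs(np.hypot(*(q-c).T)-.091)<(.012 if _<2 else .006)]; c,e=fitcirc(s,.091)
    k=q[np.hypot(*(q-c).T)<.04]; print(" ring",c,e,len(s),"cross",k.mean(0),len(k))
E
python3 fit2.py
```

```text
top pan (array([ 0.61181633, -0.251989  ]), np.float64(0.0012335886770750849), np.int64(169), np.float64(0.2986358481521667), np.float32(-0.9980756), np.float64(0.19923800640994455))
 collar 285 (array([571.9, 302.8]), array([90. , 89.9]), 76.05)
 head 98 (array([559.3, 250.5]), array([54.3, 23.7]), 75.91) [0.55901387 0.25024097 0.03403194]
 grip 123 (array([571.3, 302.2]), array([36.9, 34.8]), 76.8) [0.57079049 0.30140118 0.09224267]
 ring [ 0.59511147 -0.00746746] 0.0017912629288008863 180 cross [ 0.59384842 -0.00935606] 19
side pan (array([ 0.60900768, -0.25471031]), np.float64(0.0018256314609247583), np.int64(213), np.float64(0.1431330380272817), np.float32(0.12230031), np.float64(0.1980998119863434))
 collar 164 (array([570.2, 303. ]), array([100.1,  87.4]), 76.23)
 head 65 (array([556.3, 248.7]), array([60.8, 29.7]), 70.58) [0.5566534  0.24813654 0.03470792]
 grip 61 (array([567.7, 299.7]), array([35.8, 37. ]), 78.44) [0.56765527 0.29638344 0.09220911]
 ring [ 0.59475008 -0.00828471] 0.0022575680577911045 83 cross [ 0.59231725 -0.01144904] 4
```

step_arm --pt "0.02 -0.04 0 0 0 2.9" --pt "0.02 -0.04 0 0 0 2.9" --pt "0.02 -0.04 0 0 0 2.9" --pt "0.02 -0.04 0 0 0 2.9" --pt "0.02 -0.04 0 0 0 2.9" --pt "0.02 -0.04 0 0 0 2.9" --pt "0.02 -0.04 0 0 0 2.9" --pt "0.02 -0.04 0 0 0 2.9" --pt "0.02 -0.04 0 0 0 2.9" --pt "0.02 -0.04 0 0 0 2.9" --jaw 0.06 --squeeze 45

```text
time: 2.25
position: [0.4276, 0.1809, 0.405]
tool_rot: [-0.068, 0.998, 0.0, 0.0]
ft_force: [0.9, 0.7, 0.5]
grip_width: 0.0598
grip_force: 0.0
```

```bash
cat >> h.py <<'E'
def handle(P,ok,c):
    x,y,z=P[...,0],P[...,1],P[...,2]; d=np.hypot(x-c[0],y-c[1])
    m=ok&(z>.068)&(z<.09)&(d>.09)&(d<.185)&(x<c[0])&(abs(np.arctan2(c[1]-y,c[0]-x))<.5)
    q=P[m]; v=np.median(np.arctan2(c[1]-q[:,1],c[0]-q[:,0])); return v,np.median(q[:,2]),len(q)
E
python3 - <<'E'
from fit2 import *
from h import handle
for n in("top","side"):
    D=np.load(f"{n}0.npz"); P,ok=D["P"],D["ok"]
    for c in([.6118,-.252],[.6105,-.2533],[.609,-.2547]): print(n,c,handle(P,ok,c))
E
```

```text
top [0.6118, -0.252] (np.float64(0.11896856127526198), np.float64(0.07723297786928929), 195)
top [0.6105, -0.2533] (np.float64(0.10839734281152322), np.float64(0.07721003916395486), 192)
top [0.609, -0.2547] (np.float64(0.09927357459530226), np.float64(0.07721003916395486), 188)
side [0.6118, -0.252] (np.float64(0.1572877905591741), np.float64(0.07895745314518887), 197)
side [0.6105, -0.2533] (np.float64(0.14924297367278083), np.float64(0.07889621989008933), 199)
side [0.609, -0.2547] (np.float64(0.1404843501841916), np.float64(0.07872866998276118), 203)
```

step_arm --pt "0.0055 -0.045 -0.0105 0 0 0" --pt "0.0055 -0.045 -0.0105 0 0 0" --pt "0.0055 -0.045 -0.0105 0 0 0" --pt "0.0055 -0.045 -0.0105 0 0 0" --pt "0.0055 -0.045 -0.0105 0 0 0" --pt "0.0055 -0.045 -0.0105 0 0 0" --pt "0.0055 -0.045 -0.0105 0 0 0" --pt "0.0055 -0.045 -0.0105 0 0 0" --pt "0.0055 -0.045 -0.0105 0 0 0" --pt "0.005 -0.045 -0.0105 0 0 0" --pt "0 0 0 0 0 0"

```text
time: 3.62
position: [0.482, -0.2712, 0.2992]
tool_rot: [-0.065, 0.998, -0.001, 0.001]
ft_force: [-0.1, -0.2, 0.5]
grip_width: 0.06
grip_force: 0.0
```

```bash
python3 - <<'E'
from h import *
o=get_obs(); print(o["position"],o["q"])
for n in("side",):
    c=camera(n); cv2.imwrite("pics/a1.png",cv2.resize(c["pixels"][150:330,200:400],None,fx=3,fy=3))
E
```

```text
[ 0.48200835 -0.27118569  0.29924905] [-7.14480124e-01  5.79191444e-01  1.71036427e+00 -4.22023652e-04
  8.49606498e-01 -2.41544651e+00]
```

View pics/a1.png

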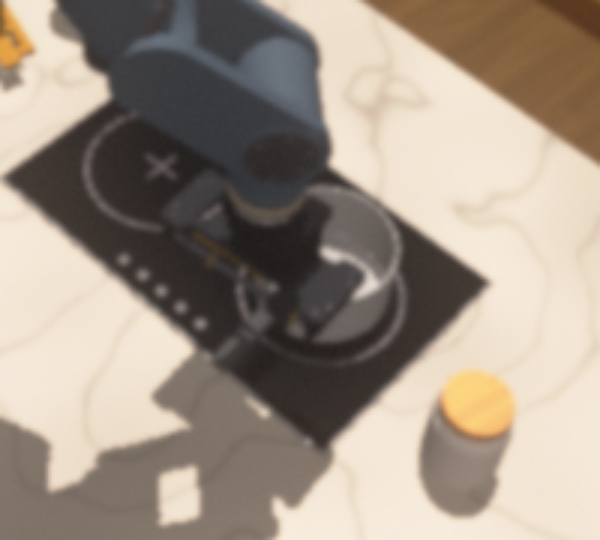

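The gripper sits over the handle at about (250,335) and clear of the pan. I'll lower and grip.

step_arm --pt "0 0.0005 -0.016 0 0 0" --pt "0 0.0005 -0.016 0 0 0" --pt "0 0.0005 -0.016 0 0 0" --pt "0 0 -0.015 0 0 0" --pt "0 0 0 0 0 0" --pt "0 0 0 0 0 0"

```text
time: 4.42
position: [0.4817, -0.2663, 0.2367]
tool_rot: [-0.067, 0.998, -0.0, 0.0]
ft_force: [-0.1, 0.2, -0.3]
grip_width: 0.0596
grip_force: 0.0
```

step_arm --pt "0 0 0 0 0 0" --pt "0 0 0 0 0 0" --pt "0 0 0 0 0 0" --pt "0 0 0 0 0 0" --pt "0 0 0 0 0 0" --pt "0 0 0 0 0 0" --jaw 0.0 --squeeze 40

```text
time: 5.18
position: [0.4816, -0.2666, 0.2369]
tool_rot: [-0.067, 0.998, -0.0, 0.0]
ft_force: [-0.6, -1.7, 0.5]
grip_width: 0.0196
grip_force: 39.9
```

step_arm --pt "-0.0005 0.006 0 0 0 0" --pt "-0.001 0.012 0 0 0 0" --pt "-0.001 0.015 0 0 0 0" --pt "-0.001 0.015 0 0 0 0" --pt "-0.001 0.015 0 0 0 0" --pt "-0.001 0.015 0 0 0 0" --pt "-0.001 0.015 0 0 0 0" --pt "-0.001 0.015 0 0 0 0" --pt "-0.001 0.015 0 0 0 0" --pt "-0.001 0.015 0 0 0 0"

```text
time: 6.42
position: [0.4721, -0.1274, 0.2369]
tool_rot: [-0.067, 0.998, -0.0, 0.0]
ft_force: [0.8, -4.6, 2.7]
grip_width: 0.0194
grip_force: 40.0
```

step_arm --pt "-0.001 0.015 0 0 0 0" --pt "-0.001 0.015 0 0 0 0" --pt "-0.001 0.015 0 0 0 0" --pt "-0.001 0.015 0 0 0 0" --pt "-0.001 0.015 0 0 0 0" --pt "-0.001 0.012 0 0 0 0" --pt "-0.001 0.008 0 0 0 0" --pt "0 0.005 0 0 0 0" --pt "0 0 0 0 0 0" --pt "0 0 0 0 0 0"

```text
time: 7.68
position: [0.4647, -0.0277, 0.2367]
tool_rot: [-0.067, 0.998, 0.0, -0.001]
ft_force: [0.6, 0.5, 3.6]
grip_width: 0.0198
grip_force: 39.8
```

```bash
cat > panlook.py <<'E'
import sys
from fit2 import *
from h import handle
for n in("top","side"):
    c=camera(n); P,ok=cloud(c); r=panfit(P,ok,(float(sys.argv[1]),float(sys.argv[2]))); print(n,np.round(r[0],4),round(r[1],4),r[2],handle(P,ok,r[0]))
    x,y,z=P[...,0],P[...,1],P[...,2]; d=np.hypot(x-r[0][0],y-r[0][1]); 
    m=ok&(z>.084)&(z<.1)&(abs(d-.074)<.007); a=np.degrees(np.arctan2(y-r[0][1],x-r[0][0])[m])
    A=np.c_[P[m][:,:2]-r[0],np.ones(m.sum())]; print("  rim plane tilt x,y,z",np.round(np.linalg.lstsq(A,P[m][:,2],rcond=None)[0],4),"angles covered",np.histogram(a,8,(-180,180))[0])
    cv2.imwrite(f"pics/{sys.argv[3]}_{n}.png",cv2.resize(c["pixels"][120:290,150:400],None,fx=3,fy=3))
print(get_obs()["position"],get_obs()["ft_force"],get_obs()["moment"])
E
python3 panlook.py .594 -.012 b
```

```text
Traceback (most recent call last):
  File "panlook.py", line 5, in <module>
    c=camera(n); P,ok=cloud(c); r=panfit(P,ok,(float(sys.argv[1]),float(sys.argv[2]))); print(n,np.round(r[0],4),round(r[1],4),r[2],handle(P,ok,r[0]))
                                  ~~~~~~^^^^^^^^^^^^^^^^^^^^^^^^^^^^^^^^^^^^^^^^^^^^^^
  File "fit2.py", line 10, in panfit
    q=P[h][:,:2]-c; u=cv2.fitLine(q.astype(np.float32),cv2.DIST_HUBER,0,.001,.001).ravel()
                      ~~~~~~~~~~~^^^^^^^^^^^^^^^^^^^^^^^^^^^^^^^^^^^^^^^^^^^^^^^^^
cv2.error: OpenCV(4.12.0) /io/opencv/modules/imgproc/src/linefit.cpp:50: error: (-215:Assertion failed) count > 0 in function 'fitLine2D_wods'
```

```bash
sed -i '/u=cv2.fitLine/,$!b' fit2.py; python3 - <<'E'
s=open('fit2.py').read()
a=s.index("    h=ok&(z>.06)"); b=s.index('if __name__')
open('fit2.py','w').write(s[:a]+"    return c,e,m.sum()\n"+s[b:])
E
python3 panlook.py .594 -.012 b
```

```text
top [ 0.5941 -0.0115] 0.0012 111 (np.float64(nan), np.float64(nan), 0)
  rim plane tilt x,y,z [-0.0066  0.0043  0.0895] angles covered [ 0 14 18 21 23 16 17  2]
side [ 0.5911 -0.0136] 0.0021 116 (np.float64(0.1366248913445096), np.float64(0.07758085515312019), 100)
  rim plane tilt x,y,z [-0.0001 -0.0051  0.089 ] angles covered [ 0 22 17 15 30 27  5  0]
[ 0.46463561 -0.02785226  0.23666632] [1.1397589  0.78272031 4.52650991] [ 0.21573641 -0.13966848  0.03287472]
  return _methods._mean(a, axis=axis, dtype=dtype,
  ret = ret.dtype.type(ret / rcount)
```

View pics/b_side.png

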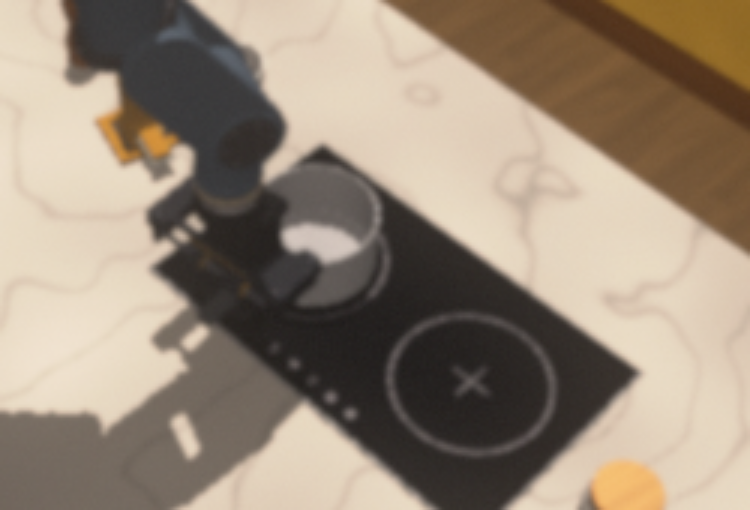

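The side view shows the pan at (325,235) upright in the target ring at about 3–4 mm short in y. I'll nudge it, release and rise.

step_arm --pt "0.0005 0.002 0 0 0 0" --pt "0.0005 0.0015 0 0 0 0" --pt "0 0 0 0 0 0" --pt "0 0 0 0 0 0" --pt "0 0 0 0 0 0"

```text
time: 8.45
position: [0.4653, -0.0253, 0.2368]
tool_rot: [-0.067, 0.998, -0.0, -0.001]
ft_force: [-1.4, -3.7, 6.5]
grip_width: 0.0193
grip_force: 40.0
```

step_arm --pt "0 0 0 0 0 0" --pt "0 0 0 0 0 0" --pt "0 0 0 0 0 0" --pt "0 0 0 0 0 0" --jaw 0.06

```text
time: 8.95
position: [0.4659, -0.0245, 0.2365]
tool_rot: [-0.067, 0.998, 0.0, -0.0]
ft_force: [0.4, 0.6, 0.7]
grip_width: 0.0517
grip_force: 0.0
```

step_arm --pt "0 0 0.015 0 0 0" --pt "0 0 0.03 0 0 0" --pt "0 0 0.04 0 0 0" --pt "-0.01 0.02 0.04 0 0 6" --pt "-0.01 0.03 0.03 0 0 6" --pt "0 0.04 0.01 0 0 6" --pt "0 0.04 0 0 0 6" --pt "0 0.04 0 0 0 6" --pt "0 0.04 0 0 0 6" --pt "0 0.04 0 0 0 6" --pt "0 0.03 0 0 0 6" --pt "0 0 0 0 0 0" --jaw 0.087

```text
time: 10.45
position: [0.4455, 0.2569, 0.4015]
tool_rot: [-0.469, 0.883, 0.0, -0.0]
ft_force: [-0.7, 0.6, 0.0]
grip_width: 0.0873
grip_force: 0.0
```

```bash
python3 panlook.py .594 -.01 c; python3 -c "
from h import *
print(get_obs()['q'])"
```

```text
top [ 0.5949 -0.0107] 0.0014 158 (np.float64(0.1041557840304769), np.float64(0.07797484014050848), 184)
  rim plane tilt x,y,z [-0.0042  0.0039  0.0892] angles covered [23 17 20 19 22 18 19 20]
side [ 0.5924 -0.013 ] 0.0019 188 (np.float64(0.12449158202107168), np.float64(0.07882454638577485), 167)
  rim plane tilt x,y,z [-0.0038 -0.0047  0.0888] angles covered [33 28 18 16 27 28 19 19]
[0.44562346 0.25514122 0.40142092] [ 0.61218989 -0.65381151  0.98238278] [0.08886349 0.10375708 0.01753992]
[ 3.02228153e-01  3.82838282e-01  1.71257541e+00 -5.79534097e-04
  1.04742766e+00 -2.24032465e+00]
```

View pics/c_top.png

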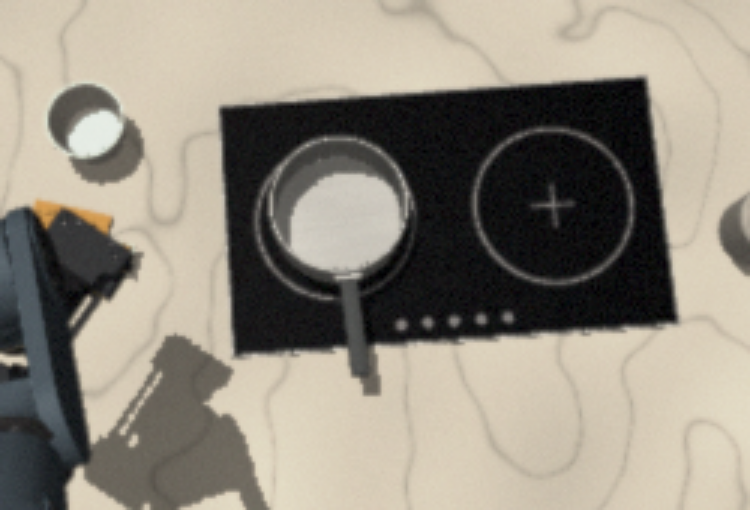

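The top view shows the released pan upright, its base within about 3 mm of the ring's middle, with the rim offset in the image being parallax. On to the lamp.

step_arm --pt "0.0125 0.0045 -0.0075 0 0 2.1" --pt "0.0125 0.0045 -0.0075 0 0 2.1" --pt "0.0125 0.0045 -0.0075 0 0 2.1" --pt "0.0125 0.0045 -0.0075 0 0 2.1" --pt "0.0125 0.0045 -0.0075 0 0 2.1" --pt "0.0125 0.0045 -0.0075 0 0 2.1" --pt "0.0125 0.0045 -0.0075 0 0 2.1" --pt "0.0125 0.0045 -0.0075 0 0 2.1" --pt "0.0125 0.0045 -0.0075 0 0 2.1" --pt "0.012 0.0045 -0.0075 0 0 1.7" --pt "0 0 0 0 0 0" --pt "0 0 0 0 0 0"

```text
time: 12.05
position: [0.5703, 0.3002, 0.3267]
tool_rot: [-0.618, 0.786, 0.0, -0.0]
ft_force: [0.2, 0.0, -0.5]
grip_width: 0.087
grip_force: 0.0
```

```bash
python3 - <<'E'
from h import *
o=get_obs(); t=o["tool_rot"]; print(o["position"],np.degrees(2*np.arctan2(t[1],t[0])-np.pi/2),o["q"])
c=camera("side"); cv2.imwrite("pics/d.png",cv2.resize(c["pixels"][60:220,120:280],None,fx=3.5,fy=3.5))
E
```

```text
[0.57029314 0.30023261 0.32668454] 166.2950828391989 [ 3.11492065e-01  6.43471535e-01  1.45092509e+00  1.51177325e-05
  1.04795544e+00 -2.59091221e+00]
```

View pics/d.png

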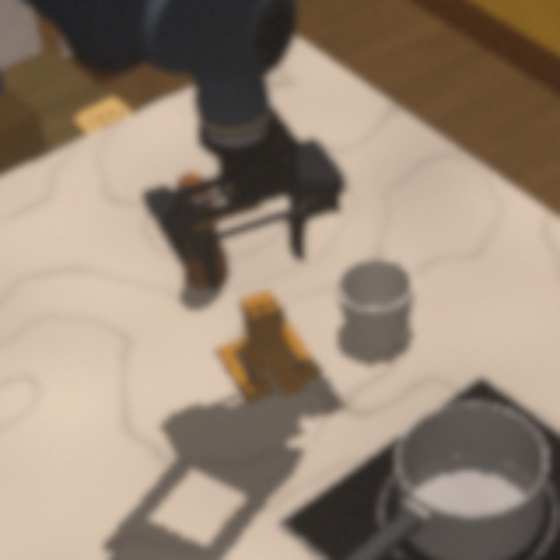

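The open fingers at (200,270) and (300,250) straddle the lamp grip, whose top is at (260,300), and the cup is clear. I'll descend.

step_arm --pt "0 0.0005 -0.015 0 0 0" --pt "0 0.0005 -0.015 0 0 0" --pt "0 0 -0.015 0 0 0" --pt "0 0 -0.015 0 0 0" --pt "0 0 -0.015 0 0 0" --pt "0 0 -0.012 0 0 0" --pt "0 0 -0.0075 0 0 0" --pt "0 0 0 0 0 0" --pt "0 0 0 0 0 0"

```text
time: 13.22
position: [0.5708, 0.3014, 0.2327]
tool_rot: [-0.618, 0.786, -0.0, 0.001]
ft_force: [0.3, -0.1, 0.4]
grip_width: 0.0869
grip_force: 0.0
```

step_arm --pt "0 0 0 0 0 0" --pt "0 0 0 0 0 0" --pt "0 0 0 0 0 0" --pt "0 0 0 0 0 0" --pt "0 0 0 0 0 0" --pt "0 0 0 0 0 0" --pt "0 0 0 0 0 0" --jaw 0.0 --squeeze 45

```text
time: 14.1
position: [0.571, 0.3012, 0.2323]
tool_rot: [-0.617, 0.787, -0.0, 0.001]
ft_force: [2.4, -0.6, -0.7]
grip_width: 0.0357
grip_force: 45.0
```

The opening of 36 mm means the button is fully in. I'll pull up.

step_arm --pt "0 0 0.005 0 0 0" --pt "0 0 0.01 0 0 0" --pt "0 0 0.01 0 0 0" --pt "0 0 0.01 0 0 0" --pt "0 0 0.01 0 0 0" --pt "0 0 0.01 0 0 0"

```text
time: 14.85
position: [0.5709, 0.3011, 0.2883]
tool_rot: [-0.618, 0.786, -0.001, 0.001]
ft_force: [5.1, -0.9, -4.7]
grip_width: 0.0358
grip_force: 45.0
```

step_arm --pt "0 0 0.01 0 0 0" --pt "0 0 0.01 0 0 0" --pt "0 0 0.005 0 0 0" --pt "0 0 0.005 0 0 0" --pt "0 0 0.01 0 0 0" --pt "0 0 0.01 0 0 0" --pt "0 0 0.01 0 0 0" --pt "0 0 0.01 0 0 0" --pt "0 0 0.01 0 0 0" --pt "0 0 0.01 0 0 0"

```text
time: 16.1
position: [0.5708, 0.3012, 0.377]
tool_rot: [-0.618, 0.786, -0.0, 0.001]
ft_force: [7.3, -0.4, -8.7]
grip_width: 0.0359
grip_force: 45.0
```

step_arm --pt "0 0 0.005 0 0 0" --pt "0 0 0.005 0 0 0" --pt "0 0 0.003 0 0 0" --pt "0 0 0.002 0 0 0" --pt "0 0 0.001 0 0 0" --pt "0 0 0 0 0 0" --pt "0 0 0 0 0 0" --pt "0 0 0 0 0 0"

```text
time: 17.1
position: [0.5709, 0.3012, 0.3924]
tool_rot: [-0.618, 0.786, -0.0, 0.001]
ft_force: [7.9, 0.5, -10.6]
grip_width: 0.036
grip_force: 45.0
```

step_arm --pt "0 0 0.001 0 0 0" --pt "0 0 0.001 0 0 0" --pt "0 0 0 0 0 0" --pt "0 0 0 0 0 0" --pt "0 0 0 0 0 0"

```text
time: 17.73
position: [0.571, 0.3012, 0.3924]
tool_rot: [-0.618, 0.786, -0.0, 0.0]
ft_force: [9.8, -0.6, -17.2]
grip_width: 0.0359
grip_force: 45.0
```

The height no longer changes while the force rises to 17 N, so this is the second stop. I'll do a final look.

```bash
python3 panlook.py .594 -.01 e 2>/dev/null; python3 - <<'E'
from h import *
c=camera("side"); cv2.imwrite("pics/f.png",cv2.resize(c["pixels"][40:330,120:400],None,fx=2,fy=2))
o=get_obs(); print(o["time"],o["position"],o["ft_force"],o["grip_force"])
E
```

```text
top [ 0.5949 -0.0107] 0.0013 148 (np.float64(0.10471619824756076), np.float64(0.07783035221119872), 184)
  rim plane tilt x,y,z [-0.0032  0.0004  0.0887] angles covered [22 15 18 17 19 17 18 22]
side [ 0.5924 -0.0127] 0.0019 173 (np.float64(0.12994255848291544), np.float64(0.07892856988253216), 172)
  rim plane tilt x,y,z [ 0.0001 -0.0015  0.0887] angles covered [26 28 18 16 26 25 17 17]
[0.57098552 0.30117831 0.39241996] [  8.76590537   0.9906462  -17.3310504 ] [ 0.23903931 -1.86563517 -0.17735743]
17.875 [0.57096937 0.30120183 0.39243486] [  9.59686919   1.30214411 -17.60413188] 45.00629415619187
```

View pics/f.png

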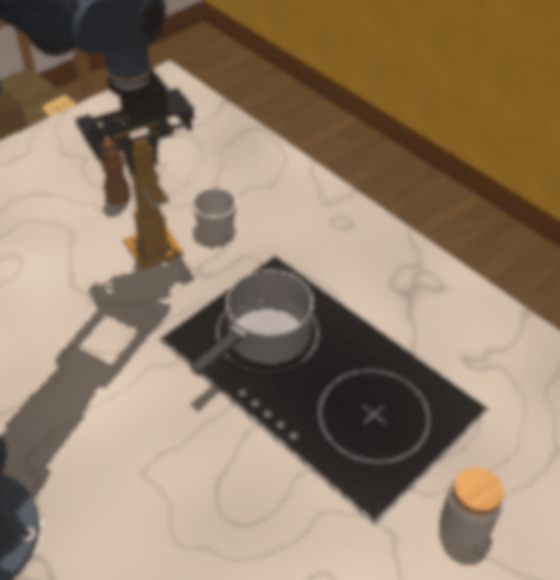

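The lamp column at (150,200) is fully extended and held, the pan at (268,315) stands in the target ring, and the mill, cup and jar are standing where they were.

```bash
python3 -c "
from rig import hand_in
print(hand_in())"
```

```text
the job is handed in; nothing more can be done
None
```

The saucepan was slid upright to within about 3 mm of the middle of the lamp-side ring and let go, the lamp was pulled up to its second stop and is still held there with the button pressed, the jar, mill and cup were not touched, and the job was handed in at about 18 s (no verdict was returned).

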